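Test the sander's trip switch, then hold a drawer-pull blank flush on its sloped belt

ROBOT

A 6-joint arm with a two-finger parallel gripper is mounted at the origin on the work surface. World frame = base frame: x ahead of the robot, y to its left, z up, the work surface at z = 0. Lengths are in m, angles in rad, forces in N, time in s.
With the tool pointing down it reaches from about 0.325 to 0.9 m from the base axis. Payload 6.1 kg.
Tool frame: the origin (TCP) lies midway between the tips of the shut fingers; the grasp point (between the pads) lies 19 mm behind it; x points along the fingers, y is the direction in which the jaws open and shut, and the axes are right-handed (so a half turn about x gives the same grasp; the last joint's range is limited). The gripper opens to 85 mm and grips with 20 to 120 N. Pads are 22 mm wide; open, the fingers measure 114 mm over their backs; the gripper's body (76 mm by 85 mm) begins 54 mm behind the grasp point. The pads swing forward as they close: fully open they stand 13 mm farther back than shut.
Start: joints at [-1.358, 0.22, 1.526, -0, 1.395, -0.126], TCP at [0.208, -0.589, 0.231] pointing down, gripper open.
Joint ranges: [-2.98, 2.98], [-0.91, 2.08], [0.09, 2.57], [-1.24, 4.39], [0.2, 2.65], [-2.68, 2.68]. Speed limits (rad/s): [2.57, 2.57, 3.01, 3.14, 3.14, 3.14].

INTERFACE

Orientations are given as [roll, pitch, yaw] about the fixed x, y, z axes, in that order (R = Rz(yaw) Ry(pitch) Rx(roll)).
In Python, from plant import movep, move_l, set_joints, gripper_to, hold, inverse_kinematics, observe, get_image, get_calibration, Unreachable, job_done gives the robot as it stands. Calls block until the motion is done:
- movep(position, orientation): joint-space move of the TCP to a pose.
- move_l(position, feed=0.15, rotation=None, max_force=None): straight line of the TCP; rotation=None keeps the orientation; feed is the mean speed in m/s. With max_force (N) it stops when the force on the tool has changed by that much, and returns True; else False.
- set_joints(angles): joint-space move.
- gripper_to(opening, f_grip=None): finger opening in m; f_grip is the grip in N (None keeps the last); returns when the fingers have stopped.
- hold(seconds).
- inverse_kinematics(position, orientation): joint angles nearest the present ones, or None.
- observe(): the state.
- get_image(name): name is "side" or "top" or "wrist"; returns (picture, depth): 400x640x3 uint8, red, green, blue; 400x640 float32, m along the optical axis (not along the pixel's ray), 0 where there is no reading.
- get_calibration(name): a dict with "intrinsics" (3x3 intrinsics, pixels), "world_from_camera" (4x4, takes a point from camera to world coordinates). Camera axes: x right, y down, z forward; pixel columns grow to the right and rows downward; lengths in m; the calibration is good to about 2 mm. A picture is of the moment at which its call begins: read the wrist's pose just before it. get_calibration takes no time and is no camera call; for the wrist camera it gives the pose at the moment of the call.
A pose or a line that the arm cannot do raises Unreachable and nothing moves.
- job_done(): hands the job in, once; it reports no verdict.
The state is a dict: "time_s": time; "q": joint angles; "joint_velocities": joint speeds; "joint_torque": joint torques, N m; "eef_pos": TCP position; "tcp_rot": TCP orientation; "ft_force": force on the tool from outside, world axes, zero at the start; "torque": the same for the moment, N m; "opening": finger opening in m.
Only numpy, scipy, OpenCV 4.12 (cv2) and the standard library are available. Lean on these libraries where they do the work, as an engineer would, in place of code of your own. Each camera call takes 0.05 s, during which the arm holds its last target.

TASK

Before sanding, prove the belt sander's trip switch: press the test button on its switch box so that the lever drops, then lift the lever back up until it stays. Then pick the drawer-pull blank up by its rib and set its flat sole flush on the sander's sloped belt, near the middle and lengthwise along the belt, feeling for the slope so that there is no gap under either end. Finish while still holding it there with a light steady push (about 10 newtons, not letting go), and leave the other things on the bench where they are.

Things in the scene. Friction and masses are not known exactly. Their poses are not given: they have to be found in the camera images.
- switchbox: the sander's trip-switch box, a grey steel box 110 (x) x 180 (y) x 55 mm high, fixed to the bench. Origin: centre of its underside; z up, x from its front (the side the lever falls over) to its back. The test button stands on its top at x -9, y +55 mm; the lever at y -50 mm
- button_top (a point): centre of the top of the round black test button (28 mm across, in a 46 mm steel collar); 75 mm above the bench at rest, 8 mm above its collar. Pressed straight down
- test_button (a joint): travel of the test button (m): 0 at rest, 0.006 fully in; springs back. Fully in takes about 6 N. The lever is tipped over when it is about 4 mm in
- lever_bar (a point): centre of the lever's cross bar: a black round bar 14 mm thick, 36 mm long along the box's y, at the end of a steel rod 10 mm thick, 85 mm from the lever's axle. The axle runs along the box's y, at x +5, y -50, z 50 mm in the box's frame
- lever (a joint): lever angle (rad): 0 up (leaning 0.15 rad to the back against its stop, the bar 134 mm above the bench), 1.40 dropped forward over the box's front (the bar then about 80 mm in front of the axle and 77 mm above the bench, 20 mm out beyond the box's front). It falls by its own light weight (50 g) to whichever side of upright (0.15) it is on; to lift it, push the bar from in front and below, up and back along its arc, until it is past upright
- blank: the drawer-pull blank, pale wood, T-shaped section: a flat sole 100 (x) x 56 (y) x 14 mm thick with a rib 100 x 22 (y) x 34 mm high along its middle, 48 mm high in all, about 0.1 kg. Origin: centre of the sole's flat underside; x along the rib, z up through the rib. Lies sole down on the bench
- platen: the sloped flat sanding face of the bench belt sander: a brown belt 100 mm wide (y) over a flat platen 240 mm long (x) between two rollers 56 mm thick. Origin: the centre of the face, on its surface; x points up the slope, y level across the belt, z straight out of the face. The slope is set somewhere between 0.2 and 0.5 rad from level and stays there; the face is rigid and does not move; its centre is 135 to 170 mm above the bench
- sander: the grey base of the sander, 310 (x) x 150 (y) mm, fixed to the bench, under the platen; origin: centre of its underside; z up; x level, pointing to the high end of the platen
- offcut: bystander: plain flat wooden offcut 120 x 45 x 25 mm without a rib; origin under its centre
- glue: bystander: white glue bottle, 56 mm across, 150 mm high; origin under its centre
- tape: bystander: roll of paper tape lying flat, 100 mm across, 24 mm high; origin under its centre
- screwdriver: bystander: screwdriver lying on the bench; origin under its middle
- wax: bystander: low round steel tin, 70 mm across, 45 mm high; origin under its centre
- square: bystander: small dark wooden block 75 x 45 x 18 mm; origin under its centre
There are look-alikes about, which are no part of the job. Leave any turquoise look-alike of the switchbox alone.

How it is judged:
On the way, in this order (a step that is already met when the one before it is completed fails the run):
1. the test button is pressed while the lever is still up (value of joint test_button above 0.003 m and value of joint lever below 0.5 rad).
2. the lever has dropped (value of joint lever above 1.2 rad), for 0.1 s.
3. the lever is back up, with the button out and nothing holding the lever (value of joint lever below 0.06 rad and value of joint test_button below 0.001 m and contact force between lever and anything else below 0.2 N), for 0.2 s.
4. the blank is lifted in the fingers (height (world z) of blank above 0.03 m and contact force between the fingers and blank above 1 N), for 0.1 s.
At the end, for the whole second after the job is handed in: the blank is held in the fingers with its sole flat on the belt (within 0.035 rad and 3 mm), its middle within 60 mm along and 22 mm across of the belt's middle, lengthwise along the belt within 0.2 rad, at rest, pressed on with 3 to 30 N; the lever is up and the button out (angle between the z axis of blank and the z axis of platen, either way round below 0.035 rad and angle between the x axis of blank and the x axis of platen, either way round below 0.2 rad and z of blank in the frame of platen between -0.003 and 0.003 m and x of blank in the frame of platen between -0.06 and 0.06 m and y of blank in the frame of platen between -0.022 and 0.022 m and contact force between blank and platen between 3 and 30 N and contact force between the fingers and blank above 2 N and linear speed of blank below 0.02 m/s and value of joint lever below 0.06 rad and value of joint test_button below 0.001 m); the arm keeps its last pose, push and grip.
It fails at once if the blank is rammed against the sander (contact force between blank and platen above 80 N).
It fails at once if a bystander is moved by more than 30 mm (distance of any of offcut, glue, tape, screwdriver, wax, square from where it was at the start of the episode above 0.03 m).
It also fails if it takes over 64 s, if anything falls off the work surface, if the arm or the gripper's body presses on something with over 40 N, if the wrist force passes 120 N, or if a joint passes its speed limit or range.

## Working session

There is one attempt and no reset: what is moved stays moved. The work goes in short steps, each a Python script; the robot and the scene stay as the last script left them, time stands still between calls to the robot, and variables do not carry over. Pictures are saved under pics/ and viewed, and the job is handed in when it is done.

```bash
mkdir -p pics; ls
python3 - <<'E'
from plant import *
import cv2, numpy as np
for n in ("side","top","wrist"):
    p,d=get_image(n); cv2.imwrite(f"pics/{n}0.png",p[:,:,::-1]); np.save(f"pics/{n}0.npy",d)
    c=get_calibration(n); print(n,c["intrinsics"],c["world_from_camera"].round(3))
o=observe(); print(o["time_s"],o["eef_pos"],o["tcp_rot"],o["ft_force"],o["opening"])
E
```

```text
pics
side [[447.85613632   0.         310.98554022]
 [  0.         447.85613632 197.85561592]
 [  0.           0.           1.        ]] [[-0.999 -0.03   0.034  0.485]
 [-0.044  0.47  -0.881  1.145]
 [ 0.011 -0.882 -0.471  0.741]
 [ 0.     0.     0.     1.   ]]
top [[450.51025752   0.         312.70696377]
 [  0.         450.51025752 201.63624883]
 [  0.           0.           1.        ]] [[ 0.003 -0.998  0.056  0.435]
 [-1.    -0.003 -0.002  0.011]
 [ 0.002 -0.056 -0.998  1.479]
 [ 0.     0.     0.     1.   ]]
wrist [[286.45124499   0.         320.45322711]
 [  0.         286.45124499 200.46207261]
 [  0.           0.           1.        ]] [[ 0.334 -0.902 -0.272  0.278]
 [-0.942 -0.32  -0.096 -0.565]
 [-0.001  0.289 -0.957  0.373]
 [ 0.     0.     0.     1.   ]]
0.15 [ 0.20760615 -0.58899927  0.23042431] [-1.69966328  1.56921922  1.78076749] [-0.52799907 -0.69814894 -0.55052971] 0.08481714496667728
```

View pics/top0.png

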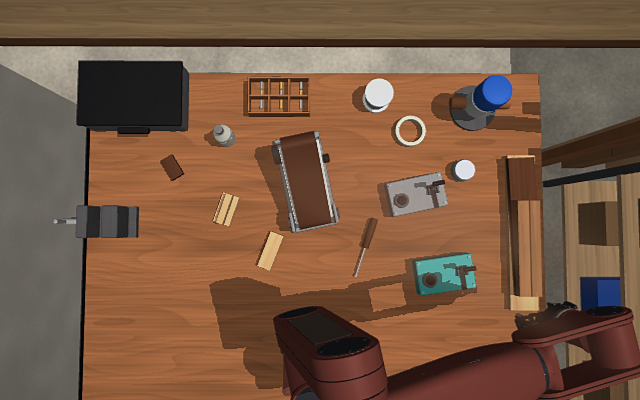

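View pics/side0.png

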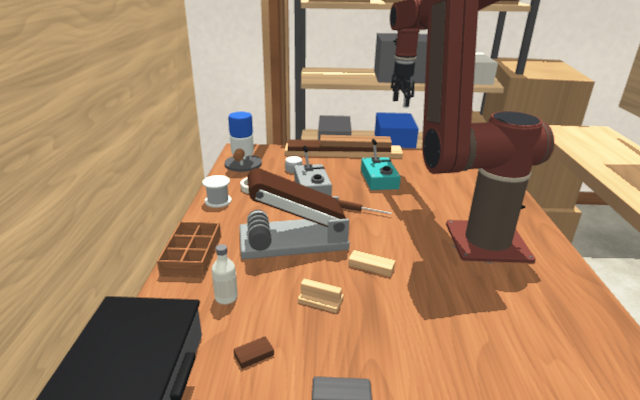

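View pics/wrist0.png

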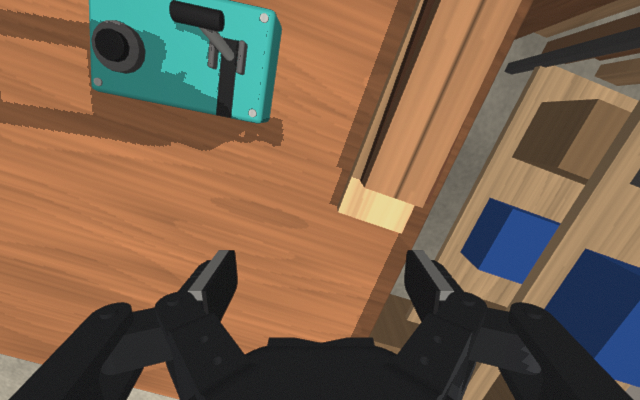

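The top view shows the grey switchbox at about (416,195), sander belt centre about (306,182), the blank (ribbed) about (226,209), offcut (270,250), screwdriver (366,247), turquoise decoy (445,273). Now enlarged crops and 3D measurements.

```bash
cat > h.py <<'E'
import numpy as np, cv2
from plant import *
def cloud(d,c):
    K=c["intrinsics"];T=c["world_from_camera"]
    v,u=np.mgrid[:d.shape[0],:d.shape[1]]
    P=np.stack([(u-K[0,2])/K[0,0]*d,(v-K[1,2])/K[1,1]*d,d],-1)
    return P@T[:3,:3].T+T[:3,3]
E
python3 - <<'E'
from h import *
for n,rs in (("top",[(370,155,470,225),(200,180,340,280),(260,120,350,240)]),("side",[(270,130,350,210),(290,270,350,320),(230,155,360,260)])):
    im=cv2.imread(f"pics/{n}0.png")
    for i,(a,b,c,e) in enumerate(rs):
        s=min(780/(c-a),590/(e-b)); cv2.imwrite(f"pics/{n}_c{i}.png",cv2.resize(im[b:e,a:c],None,fx=s,fy=s,interpolation=cv2.INTER_CUBIC)); print(n,i,s)
P=cloud(np.load("pics/top0.npy"),get_calibration("top"))
for nm,u,v in [("swtop",420,205),("button",401,200),("bar",436,180),("blank",226,209),("offcut",270,250),("belt hi",300,150),("belt mid",307,182),("belt lo",312,215),("screw",370,230),("tape",400,120),("wax",462,170),("glue",223,131),("block",172,167),("bench",350,300)]:
    print(nm,P[v,u].round(4))
Q=cloud(np.load("pics/side0.npy"),get_calibration("side"))
for nm,u,v in [("sbelt",265,180),("sbelt",290,190),("sbelt",330,205),("sblank",320,290),("bench",400,300)]: print(nm,Q[v,u].round(4))
E
```

```text
top 0 7.8
top 1 5.571428571428571
top 2 4.916666666666667
side 0 7.375
side 1 11.8
side 2 5.619047619047619
swtop [ 0.5047 -0.3313  0.0535]
button [ 0.5193 -0.2675  0.0722]
bar [ 0.5843 -0.3829  0.0543]
blank [0.4906 0.2844 0.0472]
offcut [0.3599 0.1458 0.0222]
belt hi [0.6518 0.0454 0.214 ]
belt mid [0.5657 0.0258 0.1664]
belt lo [0.4705 0.0109 0.1159]
screw [ 0.425  -0.1764  0.0231]
tape [ 0.7834 -0.2754  0.027 ]
wax [ 0.6179 -0.4697  0.0434]
glue [0.7259 0.2831 0.1183]
block [0.6289 0.4692 0.0134]
bench [ 0.1981 -0.1131  0.0028]
sbelt [0.651  0.0648 0.2142]
sbelt [0.5845 0.0564 0.1819]
sbelt [0.4734 0.0298 0.1241]
sblank [0.493  0.3018 0.041 ]
bench [0.2952 0.2796 0.0005]
```

View pics/top_c0.png

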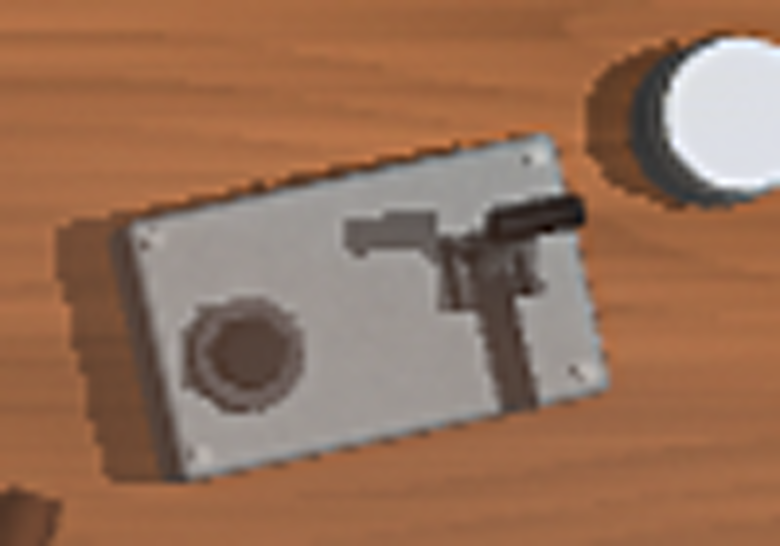

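View pics/top_c1.png

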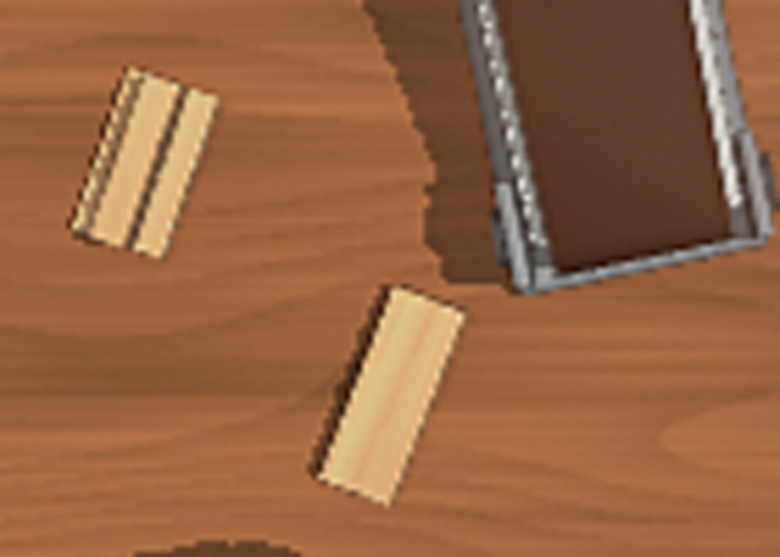

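View pics/side_c0.png

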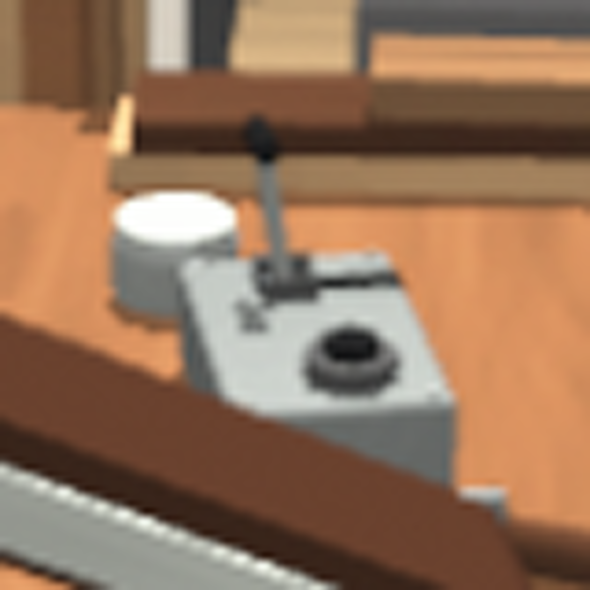

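View pics/top_c2.png

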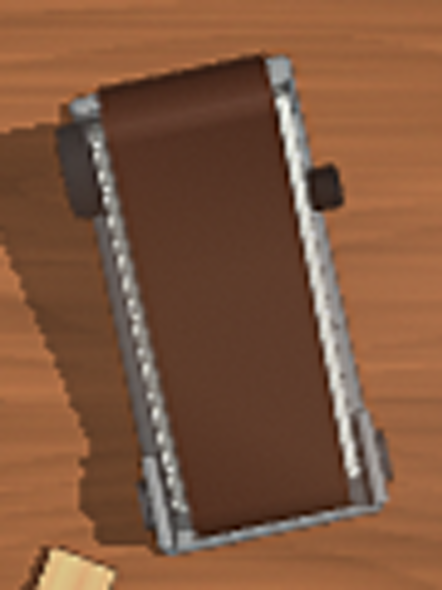

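```bash
cat >> h.py <<'E'
def ray(u,v,z,c):
    K=c["intrinsics"];T=c["world_from_camera"]
    r=T[:3,:3]@np.array([(u-K[0,2])/K[0,0],(v-K[1,2])/K[1,1],1]);o=T[:3,3]
    return o+r*(z-o[2])/r[2]
def planefit(X,tol=.004,it=6):
    m=np.ones(len(X),bool)
    for _ in range(it):
        c=np.median(X[m],0) if _==0 else X[m].mean(0)
        n=np.linalg.svd(X[m]-c,full_matrices=False)[2][2]; n*=np.sign(n[2])
        e=(X-c)@n; m=abs(e)<tol
    return c,n,m,e
E
python3 - <<'E'
from h import *
ct=get_calibration("top");cs=get_calibration("side")
S=7.8
cor=[ray(370+a/S,155+b/S,.055,ct) for a,b in [(130,222),(548,132),(608,385),(185,480)]]
print("corners",np.round(cor,4)); print("ctr",np.mean(cor,0).round(4))
e=lambda i,j:cor[j]-cor[i]
for i,j in((0,1),(3,2),(3,0),(2,1)): print(np.linalg.norm(e(i,j)).round(4),np.degrees(np.arctan2(e(i,j)[1],e(i,j)[0])))
print("button",ray(370+245/S,155+352/S,.075,ct),"bar",ray(370+535/S,155+215/S,.134,ct))
S2=7.375
print("button s",ray(270+352/S2,130+345/S2,.075,cs),"bar s",ray(270+262/S2,130+138/S2,.134,cs))
def rayany(u,v,c):
    K=c["intrinsics"];T=c["world_from_camera"];r=T[:3,:3]@np.array([(u-K[0,2])/K[0,0],(v-K[1,2])/K[1,1],1]);return T[:3,3],r
def tri(a,b):
    (o1,r1),(o2,r2)=a,b
    A=np.stack([r1,-r2],1);s=np.linalg.lstsq(A,o2-o1,rcond=None)[0];p=o1+r1*s[0];q=o2+r2*s[1];return ((p+q)/2).round(4),np.linalg.norm(p-q).round(4)
print("tri button",tri(rayany(370+245/S,155+352/S,ct),rayany(270+352/S2,130+345/S2,cs)))
print("tri bar",tri(rayany(370+535/S,155+215/S,ct),rayany(270+262/S2,130+138/S2,cs)))
for n,c in(("top",ct),("side",cs)):
    im=cv2.imread(f"pics/{n}0.png").astype(int);d=np.load(f"pics/{n}0.npy");P=cloud(d,c)
    hsv=cv2.cvtColor(im.astype(np.uint8),cv2.COLOR_BGR2HSV)
    m=(P[...,2]>.09)&(P[...,2]<.26)&(P[...,0]>.42)&(P[...,0]<.75)&(P[...,1]>-.08)&(P[...,1]<.13)&(hsv[...,1]>90)&(hsv[...,2]<130)
    X=P[m];cc,nn,mm,e=planefit(X); 
    for t in(.003,.002): 
        cc,nn,mm,e=planefit(X,t)
    I=X[mm];print(n,len(X),mm.sum(),cc.round(4),nn.round(4),"slope",np.arccos(nn[2]),"rms",e[mm].std())
    ax=np.array([0,0,1])-nn[2]*nn;ax/=np.linalg.norm(ax);ay=np.cross(nn,ax)
    # across via belt edges
    a=(I-cc)@ax;b=(I-cc)@ay
    print("x up",ax.round(4),"yaw",np.arctan2(ax[1],ax[0]),np.percentile(a,[0,1,99,100]).round(4),np.percentile(b,[0,1,99,100]).round(4))
    mr=cv2.minAreaRect(np.stack([a,b],1).astype(np.float32));print("rect",mr, "ctr3d",(cc+ax*mr[0][0]+ay*mr[0][1]).round(4))
    aa=(X-cc)@ax
    for lo in np.arange(-.18,.18,.02):
        k=(aa>lo)&(aa<lo+.02)
        if k.sum(): print(round(lo+.01,3),k.sum(),(e[k].mean()*1000).round(2),end=" | ")
    print()
    # blank
    m=(P[...,2]>.008)&(P[...,2]<.07)&(abs(P[...,0]-.49)<.09)&(abs(P[...,1]-.285)<.09)
    B=P[m];T=B[B[:,2]>.04];print("blank",len(B),"top z",np.median(T[:,2]),"top c",cv2.minAreaRect(T[:,:2].astype(np.float32)),T.mean(0).round(4))
    print("all rect",cv2.minAreaRect(B[:,:2].astype(np.float32)))
E
```

```text
corners [[ 0.5728 -0.2258  0.055 ]
 [ 0.6101 -0.3965  0.055 ]
 [ 0.5069 -0.4195  0.055 ]
 [ 0.4679 -0.2475  0.055 ]]
ctr [ 0.5394 -0.3223  0.055 ]
0.1747 -77.67422303516886
0.1764 -77.22761611620182
0.1071 11.639718387206687
0.1057 12.571463830621264
button [ 0.51870622 -0.26823178  0.075     ] bar [ 0.5682576  -0.36847412  0.134     ]
button s [ 0.51639418 -0.25815074  0.075     ] bar s [ 0.56507596 -0.36765081  0.134     ]
tri button (array([ 0.5178, -0.2692,  0.0698]), np.float64(0.0024))
tri bar (array([ 0.5667, -0.3685,  0.1338]), np.float64(0.0032))
top 3214 1600 [0.5643 0.0281 0.1666] [-0.432  -0.0993  0.8964] slope 0.4592338547919655 rms 0.0011159034482563395
x up [0.8736 0.2009 0.4433] yaw 0.22605097607476096 [-0.1418 -0.136   0.1268  0.1343] [-0.0509 -0.0487  0.0487  0.0502]
rect ((-0.003913819789886475, -0.0001849345862865448), (0.09890834242105484, 0.27580779790878296), 89.22005462646484) ctr3d [0.5609 0.0272 0.1649]
-0.15 50 -6.3 | -0.13 185 -1.39 | -0.11 196 -1.07 | -0.09 193 -0.49 | -0.07 211 -0.11 | -0.05 205 0.04 | -0.03 211 -0.15 | -0.01 217 0.39 | 0.01 216 0.58 | 0
[... 646 characters left out ...]
.558746099472046e-05, -0.004904560744762421), (0.27575013041496277, 0.09930360317230225), 13.49302864074707) ctr3d [0.562  0.0311 0.1658]
-0.15 10 -2.98 | -0.13 78 -3.04 | -0.11 112 -2.61 | -0.09 113 -2.06 | -0.07 119 -1.99 | -0.05 120 -2.09 | -0.03 130 -2.16 | -0.01 127 -0.94 | 0.01 132 -1.29 | 0.03 132 -0.31 | 0.05 135 1.01 | 0.07 139 0.74 | 0.09 139 1.21 | 0.11 208 -4.84 | 0.13 161 -5.9 | 0.15 37 -16.61 | 
blank 973 top z 0.04767442445541925 top c ((0.49245890974998474, 0.29246026277542114), (0.025729097425937653, 0.0993373766541481), 72.44110107421875) [0.4926 0.2954 0.0469]
all rect ((0.4931263327598572, 0.2939332127571106), (0.05710049346089363, 0.10044945776462555), 71.08637237548828)
```

View pics/side_c1.png

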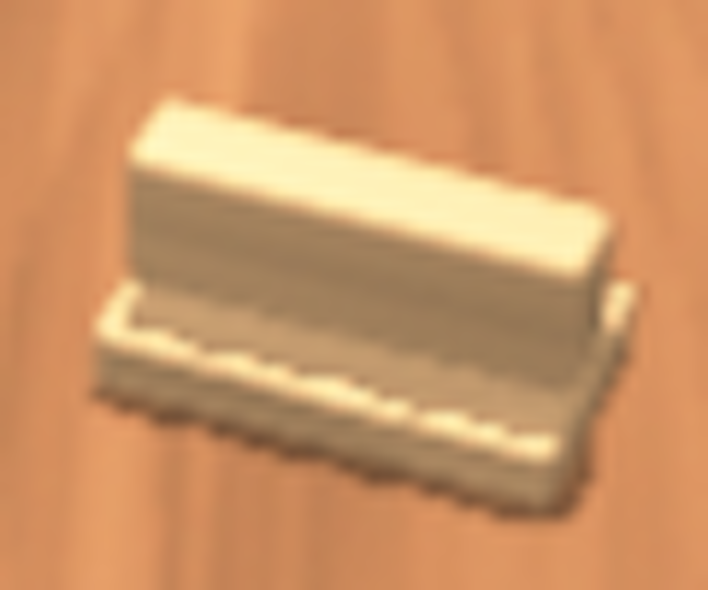

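View pics/side_c2.png

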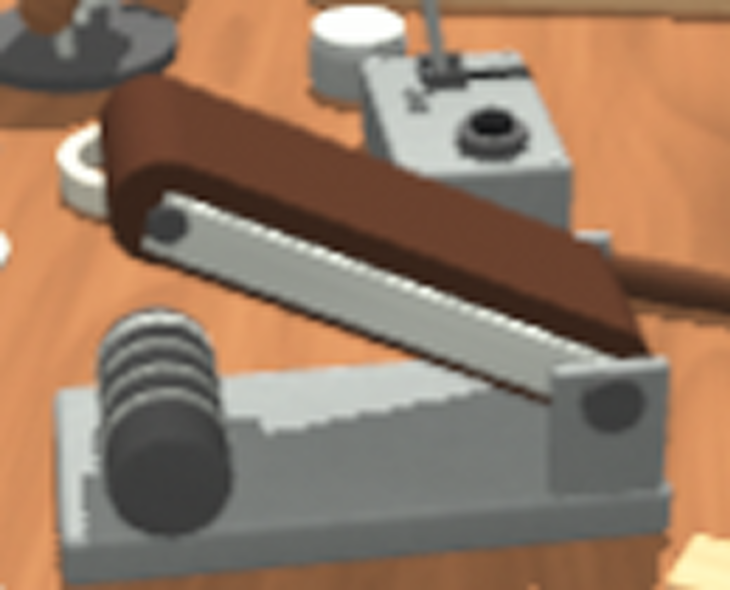

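The side crops show the ribbed blank sole-down at about (320,292), the lever up at (305,150) and the test button at (318,177). The box's slot faces the robot, so the lever will fall towards it. I'll set up helpers and check IK and clearance to the turquoise decoy.

```bash
cat >> h.py <<'E'
from scipy.spatial.transform import Rotation as Ro
def rpy(d,y):
    """tool x along d, jaw axis ~ y"""
    d=np.array(d,float);d/=np.linalg.norm(d);y=np.array(y,float);y-=d*(y@d);y/=np.linalg.norm(y)
    return Ro.from_matrix(np.stack([d,y,np.cross(d,y)],1)).as_euler('xyz')
def best(p,d,y):
    """pick the jaw half-turn that is reachable with least joint motion"""
    q0=np.array(observe()["q"]);r=[]
    for s in(1,-1):
        o=rpy(d,np.array(y)*s);q=inverse_kinematics(list(p),list(o))
        if q is not None:r.append((np.abs(np.array(q)-q0).max(),o,np.round(q,2)))
    r.sort(key=lambda t:t[0]);return r[0][1:] if r else None
C=np.array([.5394,-.3223,0]);YB=.215
ex=np.array([np.cos(YB),np.sin(YB),0]);ey=np.array([-np.sin(YB),np.cos(YB),0]);ez=np.array([0,0,1.])
def box(x,y,z):return C+ex*x+ey*y+ez*z
BT=np.array([.5185,-.269,.075])
def st():
    o=observe();return round(o["time_s"],2),np.round(o["eef_pos"],4),np.round(o["ft_force"],1),round(o["opening"],4)
E
python3 - <<'E'
from h import *
P=cloud(np.load("pics/top0.npy"),get_calibration("top"))
m=(P[...,2]>.08)&(P[...,2]<.2)&(P[...,0]>.2)&(P[...,0]<.42)&(P[...,1]<-.3)&(P[...,1]>-.55)
print("turq lever",P[m].mean(0),P[m].min(0),P[m].max(0))
m=(P[...,2]>.01)&(P[...,2]<.05)&(P[...,0]>.25)&(P[...,0]<.5)&(P[...,1]<-.1)&(P[...,1]>-.21)
print("screw",P[m].min(0),P[m].max(0))
print("btn",best(BT+[0,0,.03],[0,0,-1],ey), best(BT+[0,0,.03],[0,0,-1],ex))
th=np.radians(55)
for yaw in(YB,0,-.2,-.4,-.6):
    h=np.array([np.cos(yaw),np.sin(yaw),0]);d=h*np.cos(th)-ez*np.sin(th);y=np.cross(ez,h)
    n=h*np.sin(th)+ez*np.cos(th)
    p0=box(-.076,-.05,.077)-n*.04+d*.012;p1=box(.0177,-.05,.134)-n*.018+d*.012
    print(yaw,p0.round(3),p1.round(3),best(p0,d,y),best(p1,d,y))
E
```

```text
turq lever [ 0.31207505 -0.45279957  0.1367251 ] [ 0.26300043 -0.47308976  0.08088306] [ 0.32052331 -0.34984785  0.14455201]
screw [ 0.27699121 -0.19958005  0.01000041] [ 0.46393508 -0.12476917  0.03037388]
btn (array([2.92659265, 1.57079633, 0.        ]), array([-0.61,  0.25,  1.75,  0.  ,  1.15,  0.74])) (array([1.35579633, 1.57079633, 0.        ]), array([-0.61,  0.25,  1.75,  0.  ,  1.15, -0.83]))
0.215 [ 0.451 -0.393  0.044] [ 0.56  -0.369  0.114] (array([3.14159265, 0.95993109, 0.215     ]), array([-1.18,  0.28,  1.98,  0.78,  0.93, -0.32])) (array([3.14159265, 0.95993109, 0.215     ]), array([-0.98,  0.25,  1.85,  0.73,  0.93, -0.03]))
0 [ 0.45  -0.387  0.044] [ 0.559 -0.367  0.114] (array([3.14159265, 0.95993109, 0.        ]), array([-1.15,  0.19,  2.09,  0.84,  0.78, -0.18])) (array([3.14159265, 0.95993109, 0.        ]), array([-0.94,  0.18,  1.94,  0.72,  0.77,  0.17]))
-0.2 [ 0.45  -0.382  0.044] [ 0.56  -0.366  0.114] (array([ 3.14159265,  0.95993109, -0.2       ]), array([-1.1 ,  0.12,  2.17,  0.87,  0.63,  0.  ])) (array([ 3.14159265,  0.95993109, -0.2       ]), array([-0.88,  0.12,  2.  ,  0.66,  0.63,  0.42]))
-0.4 [ 0.452 -0.377  0.044] [ 0.56  -0.364  0.114] (array([ 3.14159265,  0.95993109, -0.4       ]), array([-1.03,  0.07,  2.23,  0.84,  0.47,  0.25])) (array([ 3.14159265,  0.95993109, -0.4       ]), array([-0.81,  0.09,  2.04,  0.5 ,  0.5 ,  0.78]))
-0.6 [ 0.454 -0.373  0.044] [ 0.561 -0.363  0.114] (array([ 3.14159265,  0.95993109, -0.6       ]), array([-0.93,  0.04,  2.26,  0.64,  0.31,  0.68])) (array([ 3.14159265,  0.95993109, -0.6       ]), array([-0.73,  0.08,  2.05,  0.19,  0.41,  1.29]))<stdin>:7: UserWarning: Gimbal lock detected. Setting third angle to zero since it is not possible to uniquely determine all angles.
```

```bash
python3 -W ignore - <<'E'
from h import *
gripper_to(0,40)
p=BT+[0,0,.05]
o,q=best(p,[0,0,-1],ey)
movep(list(p),list(o)); print(st())
im,d=get_image("wrist");cv2.imwrite("pics/w1.png",im[:,:,::-1])
r=move_l(list(BT+[0,0,.008]),feed=.1)
print(r,st())
r=move_l(list(BT-[0,0,.009]),feed=.02,max_force=2.5)
print("touch",r,st())
E
```

```text
(2.6, array([ 0.5184, -0.2701,  0.1254]), array([ 0. ,  0.6, -0.4]), -0.0)
False (3.22, array([ 0.5184, -0.2691,  0.0828]), array([ 0.3, -0.6,  0.4]), -0.0001)
touch True (3.79, array([ 0.5188, -0.2691,  0.0725]), array([ 0. , -1. ,  3.3]), -0.0001)
```

View pics/w1.png

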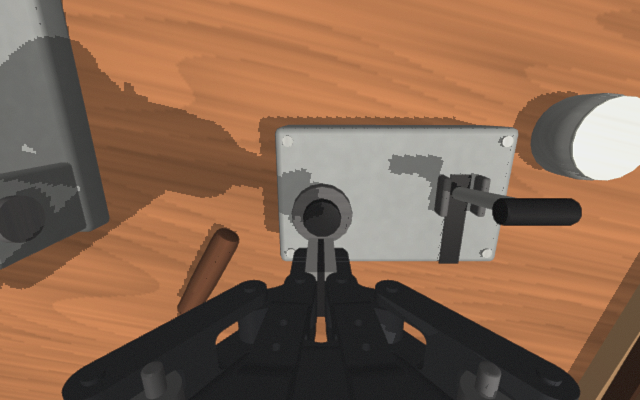

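The wrist picture shows the fingertips over the button (322,213) and the lever still up (bar at (537,212)). Pressing on.

```bash
python3 -W ignore - <<'E'
from h import *
r=move_l([.5185,-.269,.0685],feed=.02,max_force=8)
print(r,st()); hold(.15); print(st())
move_l([.5185,-.269,.14],feed=.12)
hold(.3)
im,d=get_image("wrist");cv2.imwrite("pics/w2.png",im[:,:,::-1]);np.save("pics/w2.npy",d);np.savez("pics/w2c.npz",**get_calibration("wrist"));print(st())
E
```

```text
True (4.08, array([ 0.5188, -0.2692,  0.0692]), array([-1.4,  1.1,  6.2]), 0.0002)
(4.22, array([ 0.5188, -0.2692,  0.0692]), array([-1.2,  0.7,  5. ]), -0.0)
(5.32, array([ 0.5182, -0.2688,  0.1394]), array([ 0. ,  0.1, -0.1]), 0.0002)
```

View pics/w2.png

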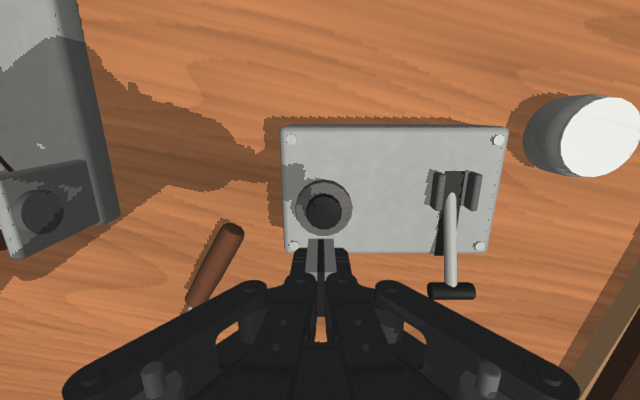

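The lever has dropped: bar at (452,291), in front of the box. Next I locate it and plan the lift.

```bash
cat >> h.py <<'E'
th=np.radians(55)
h_=np.array([1.,0,0]);dl=h_*np.cos(th)-ez*np.sin(th);nl=h_*np.sin(th)+ez*np.cos(th)
def barpos(a):  # a lever joint value
    f=a-.15
    return box(.005-.085*np.sin(f),-.05,.05+.085*np.cos(f))
def tl(a,gap=0.): return barpos(a)-nl*(.018+gap)+dl*.010
E
python3 -W ignore - <<'E'
from h import *
c=np.load("pics/w2c.npz");d=np.load("pics/w2.npy");P=cloud(d,c)
print(P[288:295:3,440:465:6].round(4).tolist(),ray(452,291,.077,c),"exp",barpos(1.4))
for v,u in((300,452),):
    print(d[v,u])
# IK of the path
y=[0,1,0]
for a,g in((1.4,.05),(1.4,.022),(1.4,0),(.8,0),(.4,0),(.1,0)): print(a,g,tl(a,g).round(4),best(tl(a,g),dl,y))
E
```

```text
[[[0.4806, -0.376, 0.0809], [0.4813, -0.3811, 0.0803], [0.4829, -0.3851, 0.0815], [0.4838, -0.3901, 0.0811], [0.4848, -0.3949, 0.081]], [[0.478, -0.3769, 0.081], [0.4802, -0.3803, 0.0832], [0.4807, -0.3856, 0.0823], [0.4817, -0.3904, 0.0821], [0.4832, -0.3945, 0.0829]], [[0.4769, -0.3761, 0.0839], [0.4777, -0.3811, 0.0834], [0.4788, -0.3857, 0.0835], [0.4798, -0.3904, 0.0835], [0.4805, -0.3956, 0.0828]]] [ 0.47781612 -0.38906533  0.077     ] exp [ 0.47614573 -0.38729147  0.0768024 ]
0.32941312
1.4 0.05 [ 0.4262 -0.3873  0.0296] (array([3.14159265, 0.95993109, 0.        ]), array([-1.2 ,  0.2 ,  2.12,  0.86,  0.78, -0.25]))
1.4 0.022 [ 0.4491 -0.3873  0.0457] (array([3.14159265, 0.95993109, 0.        ]), array([-1.15,  0.19,  2.09,  0.84,  0.78, -0.17]))
1.4 0 [ 0.4671 -0.3873  0.0583] (array([3.14159265, 0.95993109, 0.        ]), array([-1.12,  0.18,  2.07,  0.82,  0.78, -0.11]))
0.8 0 [ 0.4957 -0.3811  0.0992] (array([3.14159265, 0.95993109, 0.        ]), array([-1.06,  0.13,  2.03,  0.76,  0.81,  0.02]))
0.4 0 [ 0.5254 -0.3746  0.1138] (array([3.14159265, 0.95993109, 0.        ]), array([-1.  ,  0.14,  1.98,  0.73,  0.81,  0.11]))
0.1 0 [ 0.5501 -0.3692  0.1164] (array([3.14159265, 0.95993109, 0.        ]), array([-0.95,  0.16,  1.95,  0.72,  0.79,  0.16]))
```

```bash
python3 -W ignore - <<'E'
from h import *
move_l([.49,-.30,.21],feed=.25)
p=tl(1.4,.05)+[0,0,.14]; o,q=best(p,dl,[0,1,0]); print(o,q)
movep(list(p),list(o)); print(st())
move_l(list(tl(1.4,.045)),feed=.15)
move_l(list(tl(1.4,.012)),feed=.1); print(st())
im,d=get_image("wrist");cv2.imwrite("pics/w3.png",im[:,:,::-1])
im,d=get_image("side");cv2.imwrite("pics/s3.png",cv2.resize(im[110:230,230:430,::-1],None,fx=4,fy=4))
E
```

```text
[3.14159265 0.95993109 0.        ] [-1.2  -0.07  2.08  0.68  1.01  0.03]
(6.48, array([ 0.4257, -0.3865,  0.1685]), array([-0.2, -0.3, -0.3]), -0.0002)
(8.03, array([ 0.4575, -0.3875,  0.052 ]), array([-0.2,  0.4, -0.2]), 0.0002)
```

View pics/w3.png

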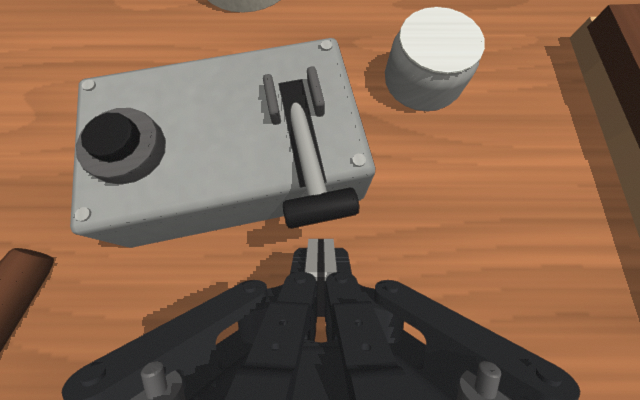

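View pics/s3.png

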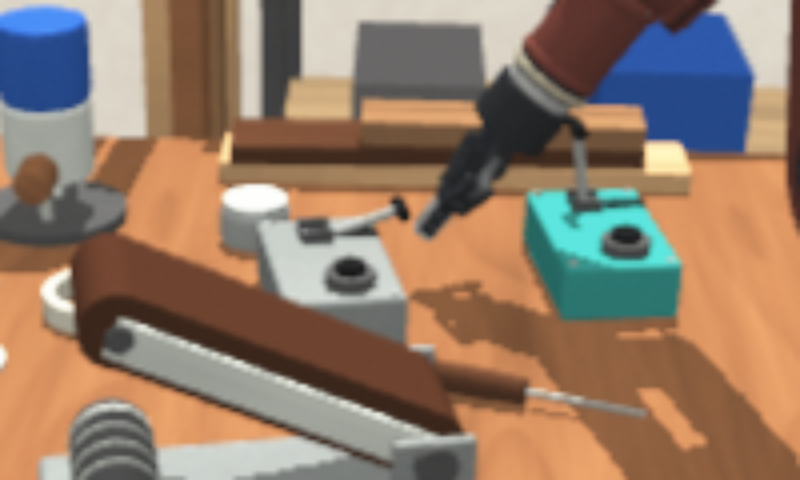

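Fingertips (320,245) sit just in front of and below the bar (320,207), with the decoy well clear. Pushing along the arc.

```bash
python3 -W ignore - <<'E'
from h import *
for a in(1.4,1.15,.9,.65,.4,.2,.1):
    r=move_l(list(tl(a)),feed=.08,max_force=7); print(a,r,st())
    if r: break
im,d=get_image("wrist");cv2.imwrite("pics/w4.png",im[:,:,::-1])
E
```

```text
1.4 False (8.43, array([ 0.4671, -0.3874,  0.0583]), array([-0.8, -0.7, -0.9]), -0.0003)
1.15 False (8.85, array([ 0.476 , -0.3855,  0.0776]), array([-0.3,  0.4, -0.1]), 0.0003)
0.9 False (9.27, array([ 0.4893, -0.3824,  0.0935]), array([-0.8,  0.5,  0.3]), -0.0001)
0.65 False (9.68, array([ 0.5061, -0.3786,  0.1059]), array([ 1. ,  0.6, -0.4]), 0.0001)
0.4 False (10.1, array([ 0.5255, -0.3744,  0.1138]), array([ 0.7,  0.4, -1. ]), -0.0005)
0.2 False (10.46, array([ 0.5421, -0.3708,  0.1164]), array([-0.3, -0.3, -0.1]), -0.0003)
0.1 False (10.72, array([ 0.5504, -0.369 ,  0.1163]), array([ 0.9,  0.7, -1.2]), -0.0002)
```

View pics/w4.png

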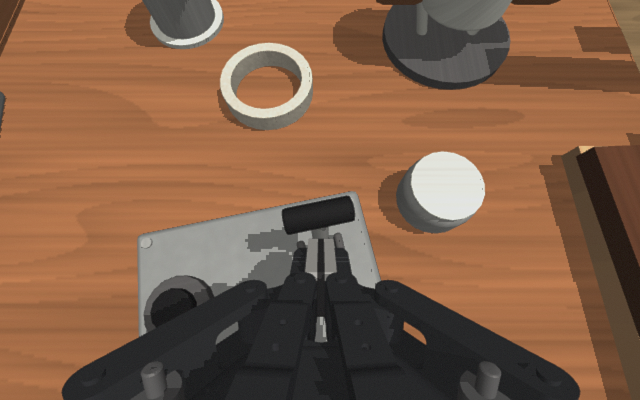

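The bar is now up at (318,214) and close to upright. I'll push a little further until the stop is felt, then back off.

```bash
python3 -W ignore - <<'E'
from h import *
p=tl(.1)
r=move_l(list(p+[.02,.003,0]),feed=.03,max_force=3); print(r,st())
p=np.array(observe()["eef_pos"])
move_l(list(p+[-.06,0,.02]),feed=.15); hold(.25); print(st())
im,d=get_image("wrist");cv2.imwrite("pics/w5.png",im[:,:,::-1])
c=get_calibration("wrist"); np.savez("pics/w5c.npz",**c);np.save("pics/w5.npy",d)
E
```

```text
True (11.12, array([ 0.5546, -0.3687,  0.1159]), array([-6.9,  0. ,  6. ]), 0.0002)
(11.94, array([ 0.4951, -0.3683,  0.1355]), array([-0. , -0.6,  0.2]), 0.0001)
```

View pics/w5.png

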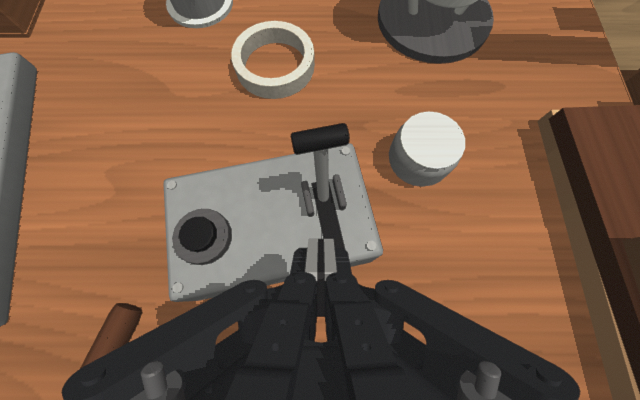

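```bash
python3 -W ignore - <<'E'
from h import *
c=np.load("pics/w5c.npz");d=np.load("pics/w5.npy");P=cloud(d,c)
print("bar",P[134:142:4,310:335:8].round(4).tolist(),"exp up",barpos(0),"at .15",barpos(.15))
move_l([.44,-.30,.28],feed=.25)
p=np.array([.50,.0,.36]);dd=[0,0,-1];yy=[-np.sin(.21),np.cos(.21),0]
o,q=best(p,dd,yy);print(q)
movep(list(p),list(o));hold(.1)
c=get_calibration("wrist");im,d=get_image("wrist");print(st());cv2.imwrite("pics/w6.png",im[:,:,::-1]);np.savez("pics/w6c.npz",**c);np.save("pics/w6.npy",d)
E
```

```text
bar [[[0.5669, -0.3617, 0.1413], [0.567, -0.3666, 0.1412], [0.5677, -0.3714, 0.14], [0.568, -0.3764, 0.1396]], [[0.5647, -0.3617, 0.1404], [0.5657, -0.3665, 0.1388], [0.5657, -0.3715, 0.1388], [0.566, -0.3764, 0.1383]]] exp up [ 0.56736204 -0.36737209  0.13404554] at .15 [ 0.55495225 -0.37008208  0.135     ]
[-0.16 -0.14  1.66  0.    1.62  1.2 ]
(14.18, array([ 0.4996, -0.0013,  0.3592]), array([ 0.6, -0.1, -1.1]), -0.0004)
```

View pics/w6.png

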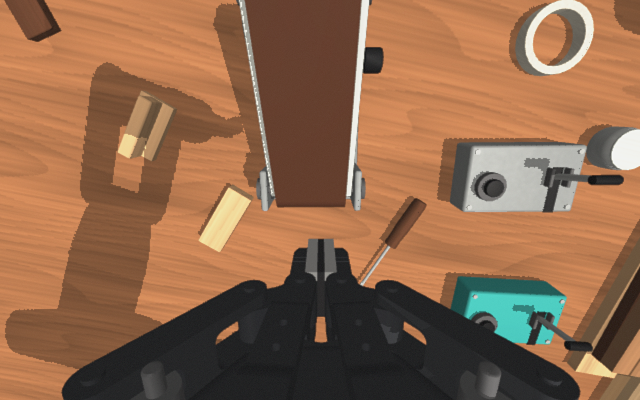

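The lever rests up (bar top at x≈0.567, as expected for angle 0; seen at (600,180)). The belt fills (245–360, 0–205). Fit the plane and edges.

```bash
python3 -W ignore - <<'E'
from h import *
c=np.load("pics/w6c.npz");d=np.load("pics/w6.npy");P=cloud(d,c);im=cv2.imread("pics/w6.png")
m=np.zeros(d.shape,np.uint8);cv2.fillPoly(m,[np.array([[256,2],[352,2],[342,185],[278,185]])],1)
X=P[(m>0)&(d>0)]
cc,nn,mm,e=planefit(X,.006);cc,nn,mm,e=planefit(X,.003)
ax=ez-nn[2]*nn;ax/=np.linalg.norm(ax)
print(len(X),mm.sum(),cc.round(4),nn.round(4),"slope",np.arccos(nn[2]),"yaw",np.arctan2(ax[1],ax[0]),"rms",e[mm].std())
# edges on plane: brown mask per row
K=c["intrinsics"];T=c["world_from_camera"]
def onpl(u,v):
    r=T[:3,:3]@np.array([(u-K[0,2])/K[0,0],(v-K[1,2])/K[1,1],1]);o=T[:3,3];return o+r*((cc-o)@nn)/(r@nn)
hsv=cv2.cvtColor(im,cv2.COLOR_BGR2HSV);br=(hsv[...,1]>90)&(hsv[...,2]<125)
L=[];R=[]
for v in range(5,180,5):
    u=300
    while br[v,u]:u-=1
    w=300
    while br[v,w]:w+=1
    L.append(onpl(u+.5,v));R.append(onpl(w-.5,v))
L=np.array(L);R=np.array(R)
for A in(L,R):
    k=np.polyfit(A[:,0],A[:,1],1);print("edge",k,"yaw",np.arctan(k[0]),"res",(A[:,1]-np.polyval(k,A[:,0])).std())
print("width",np.linalg.norm(L-R,axis=1)[[0,10,20,-1]])
M=(L+R)/2;k=np.polyfit(M[:,0],M[:,1],1);print("mid line",k,np.arctan(k[0]),"y at .562",np.polyval(k,.562))
# low end of flat: signed distance vs. distance along for column
P2=P[100:215,305];print([(v,(P[v,308]-cc)@nn*1000//.1/10,P[v,308].round(3).tolist()) for v in range(150,212,5)])
print("low end px",onpl(311,206))
E
```

```text
14844 14843 [0.5886 0.0319 0.1797] [-0.4405 -0.095   0.8927] slope 0.46741453367185115 yaw 0.21239479460778873 rms 0.0007113091390055573
edge [ 0.21780227 -0.04470359] yaw 0.21445306673433953 res 0.0003159533404066715
edge [ 0.21449446 -0.14369109] yaw 0.21129290802527456 res 0.0003110193261959052
width [0.09845443 0.09797349 0.09845259 0.09858251]
mid line [ 0.21615212 -0.09421656] 0.212877119673918 y at .562 0.02726093823685244
[(150, np.float64(0.1), [0.528, 0.02, 0.149]), (155, np.float64(0.6), [0.521, 0.019, 0.146]), (160, np.float64(-0.2), [0.515, 0.018, 0.141]), (165, np.float64(-1.2), [0.508, 0.016, 0.137]), (170, np.float64(-0.7), [0.501, 0.015, 0.134]), (175, np.float64(-0.7), [0.493, 0.014, 0.13]), (180, np.float64(0.8), [0.486, 0.013, 0.128]), (185, np.float64(-0.3), [0.478, 0.011, 0.123]), (190, np.float64(0.4), [0.471, 0.01, 0.12]), (195, np.float64(0.6), [0.462, 0.008, 0.116]), (200, np.float64(1.0), [0.454, 0.007, 0.112]), (205, np.float64(-2.0), [0.444, 0.005, 0.103]), (210, np.float64(-75.6), [0.401, 0.001, -0.001])]
low end px [0.44403328 0.00067819 0.10501475]
```

Plane fit: slope ≈0.467, yaw ≈0.2125, belt middle ≈(0.561, 0.027, 0.166). Now feel the slope with the shut fingertips at two points.

```bash
cat >> h.py <<'E'
YP=.2125
hx=np.array([np.cos(YP),np.sin(YP),0]);hy=np.array([-np.sin(YP),np.cos(YP),0])
PC=np.array([.561,.0272,.1656])
E
python3 -W ignore - <<'E'
from h import *
S=.46;res=[]
ups=hx*np.cos(S)+ez*np.sin(S)
for s in(.085,-.085):
    p=PC+ups*s
    move_l(list(p+ez*.05),feed=.2);move_l(list(p+ez*.014),feed=.1)
    hold(.1)
    r=move_l(list(p-ez*.008),feed=.015,max_force=2.0);o=observe();q=np.array(o["eef_pos"]);print(r,st());res.append(q)
    move_l(list(q+ez*.05),feed=.15)
d=res[0]-res[1];print("slope",np.arctan2(d[2],d@hx), "z offset vs PC", (res[0]+res[1])/2-PC)
E
```

```text
True (16.58, array([0.6355, 0.0433, 0.2088]), array([ 0.3, -0.1,  4.2]), -0.0)
True (19.5, array([0.4866, 0.0112, 0.1318]), array([-0.9, -0.2,  3.7]), -0.0001)
slope 0.4678491767669868 z offset vs PC [5.87490475e-05 1.43931415e-05 4.66870059e-03]
```

Felt slope is 0.468, which agrees with the image fit of 0.467. Now grasp the blank by its rib.

```bash
cat >> h.py <<'E'
SL=.468
pn=-hx*np.sin(SL)+ez*np.cos(SL);px=hx*np.cos(SL)+ez*np.sin(SL);py=np.cross(pn,px)
BC=np.array([.4925,.2922,0]);rb=np.radians(-17.7);by=np.array([-np.sin(rb),np.cos(rb),0])
E
python3 -W ignore - <<'E'
from h import *
print(py,hy)
q0=observe()["q"]
for s in(1,-1):
    print(s,[np.round(inverse_kinematics(list(p),list(rpy(d,s*y))),2) if inverse_kinematics(list(p),list(rpy(d,s*y))) is not None else None for p,d,y in((BC+ez*.12,-ez,by),(BC+ez*.02,-ez,by),(PC+pn*.10,-pn,py),(PC+pn*.019,-pn,py))])
p=BC+ez*.13;o=rpy(-ez,by);q1=inverse_kinematics(list(p),list(o))
gripper_to(.07,40)
move_l([.50,.06,.24],feed=.25)
movep(list(p),list(o));hold(.1)
c=get_calibration("wrist");im,d=get_image("wrist");print(st());cv2.imwrite("pics/w7.png",im[:,:,::-1]);np.savez("pics/w7c.npz",**c);np.save("pics/w7.npy",d)
E
```

```text
[-0.21090432  0.97750671  0.        ] [-0.21090432  0.97750671  0.        ]
1 [array([ 0.4 ,  0.2 ,  1.77, -0.  ,  1.17, -0.86]), array([ 0.4 ,  0.34,  1.81, -0.  ,  0.99, -0.86]), array([-0.25, -0.43,  2.15,  0.24,  1.01, -2.12]), array([-0.21, -0.25,  2.16,  0.26,  0.82, -2.13])]
-1 [array([ 0.4 ,  0.2 ,  1.77, -0.  ,  1.17,  2.28]), array([ 0.4 ,  0.34,  1.81, -0.  ,  0.99,  2.28]), array([-0.25, -0.43,  2.15,  0.24,  1.01,  1.02]), array([-0.21, -0.25,  2.16,  0.26,  0.82,  1.01])]
(23.16, array([0.4928, 0.2919, 0.1302]), array([ 0.4,  0.8, -0.2]), 0.0699)
```

View pics/w7.png

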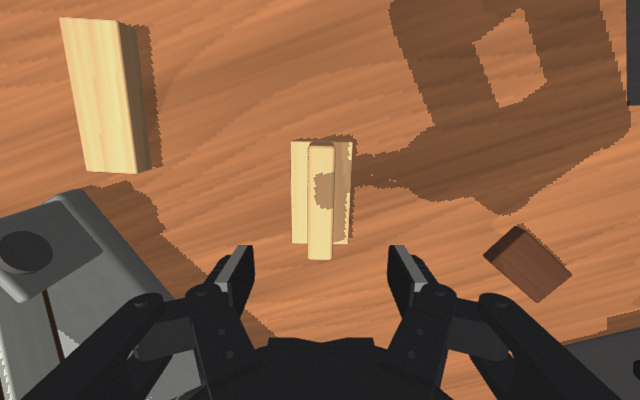

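The rib is centred at column 321 and parallel to the view's vertical, so the jaws are aligned. Descending.

```bash
python3 -W ignore - <<'E'
from h import *
move_l(list(BC+ez*.05),feed=.15)
r=move_l(list(BC+ez*.020),feed=.05,max_force=5);print(r,st())
gripper_to(0,45);print(st())
f0=observe()["ft_force"]
c=get_calibration("wrist")
move_l(list(BC+ez*.12),feed=.12);hold(.15);print(st())
im,d=get_image("wrist");cv2.imwrite("pics/w8.png",im[:,:,::-1])
im,d=get_image("side");cv2.imwrite("pics/s8.png",cv2.resize(im[170:330,230:430,::-1],None,fx=3.7,fy=3.7))
E
```

```text
False (24.59, array([0.4925, 0.2922, 0.0199]), array([0.1, 0. , 0.7]), 0.0699)
(25.08, array([0.4929, 0.2924, 0.0204]), array([-1.1,  0. ,  1.8]), 0.021)
(26.22, array([0.4918, 0.2919, 0.1188]), array([-0.3, -0.1, -1.1]), 0.0212)
```

View pics/w8.png

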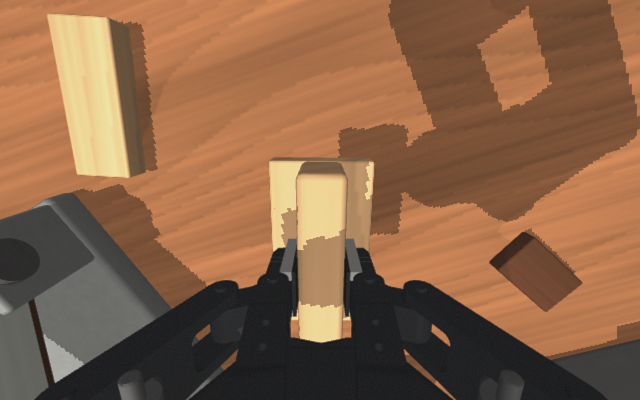

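View pics/s8.png

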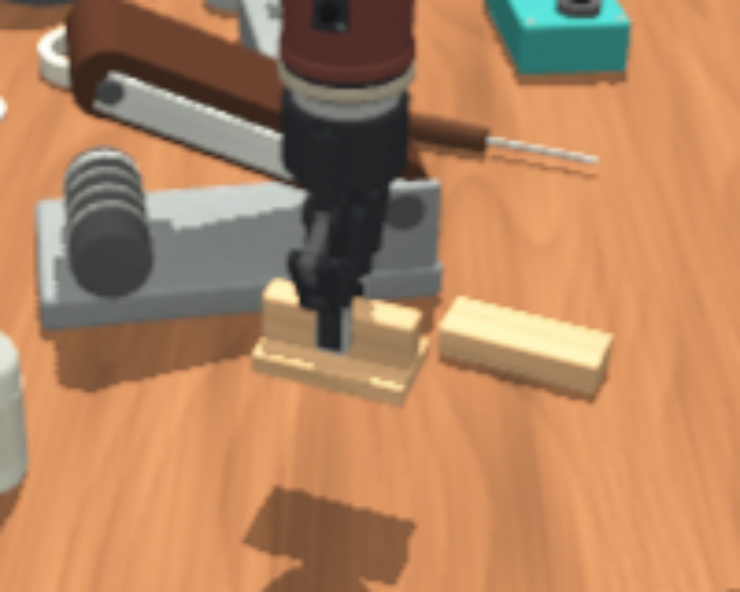

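The blank is held level, roughly mid-rib, with the sole visible below the pads. Moving over the belt, tilted, and lowering along the face normal.

```bash
python3 -W ignore - <<'E'
from h import *
move_l(list(BC+ez*.25),feed=.2)
o=rpy(-pn,py);p=PC+pn*.12
movep(list(p),list(o));print(st())
move_l(list(PC+pn*.035),feed=.12);hold(.2);f0=np.array(observe()["ft_force"]);t0=np.array(observe()["torque"]);print(st())
im,d=get_image("side");cv2.imwrite("pics/s9.png",cv2.resize(im[130:290,210:410,::-1],None,fx=3.7,fy=3.7))
r=move_l(list(PC+pn*.015),feed=.012,max_force=3);hold(.1)
ob=observe();f=np.array(ob["ft_force"])-f0;t=np.array(ob["torque"])-t0
e=np.array(ob["eef_pos"])-PC
print(r,st(),"h",e@pn,e@px,e@py,"dF n,x,y",(f@pn).round(2),(f@px).round(2),(f@py).round(2),"M",t.round(3),(t@py).round(3))
np.savez("pics/f0.npz",f0=f0,t0=t0)
im,d=get_image("side");cv2.imwrite("pics/s10.png",cv2.resize(im[130:290,210:410,::-1],None,fx=3.7,fy=3.7))
E
```

```text
(28.27, array([0.5079, 0.0162, 0.272 ]), array([ 0.2,  0.3, -1.7]), 0.021)
(29.32, array([0.546 , 0.0237, 0.198 ]), array([-0.3,  0.5, -1.3]), 0.021)
True (30.58, array([0.5516, 0.0252, 0.1844]), array([-1.9, -0.8,  5.4]), 0.0212) h 0.02106396331834318 -8.710988256104696e-05 3.3169693046813074e-05 dF n,x,y 6.86 1.42 -0.97 M [ 0.033 -0.129 -0.035] -0.133
```

View pics/s10.png

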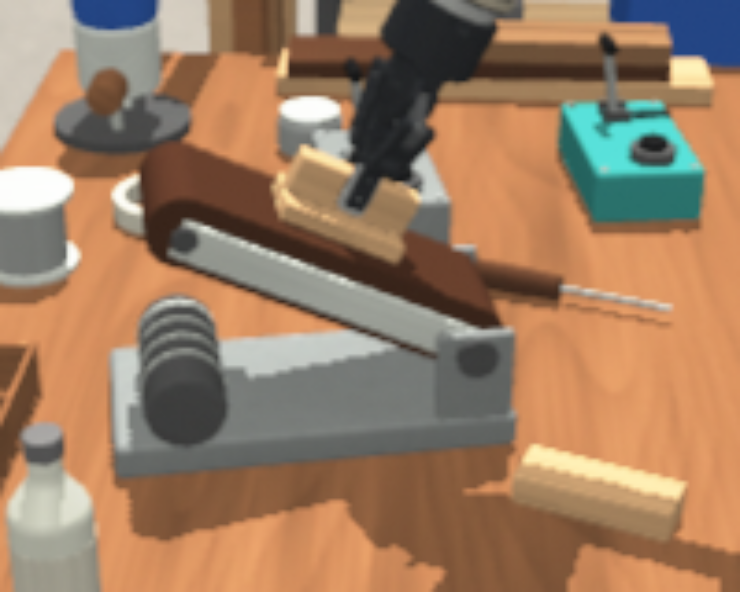

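Contact at 21 mm with about 7 N; the moment puts the contact centre about 19 mm uphill, inside the sole. I'll push to ~10 N, then rock the tool slightly to feel which pitch sits flat.

```bash
cat >> h.py <<'E'
def feel(tag):
    z=np.load("pics/f0.npz");F=[];M=[]
    for _ in range(5):
        ob=observe();F.append(ob["ft_force"]);M.append(ob["torque"]);hold(.03)
    f=np.mean(F,0)-z["f0"];t=np.mean(M,0)-z["t0"];e=np.array(ob["eef_pos"])-PC
    R=Ro.from_euler('xyz',ob["tcp_rot"]).as_matrix();pit=np.arctan2(-R[:,0]@px,-R[:,0]@pn)
    print(tag,round(ob["time_s"],2),"h %.2f x %.2f y %.2f mm"%tuple(1000*np.array([e@pn,e@px,e@py])),"F n %.2f x %.2f y %.2f"%(f@pn,f@px,f@py),"Mx %.3f My %.3f"%(t@px,t@py),"pitch %.4f"%pit)
    return f@pn,t@py,f@px
def ori(dp):
    """dp>0: steeper slope"""
    d=Ro.from_rotvec(-dp*py).apply(pn);return list(rpy(-d,py))
E
python3 -W ignore - <<'E'
from h import *
feel("now")
p0=np.array(observe()["eef_pos"])
r=move_l(list(p0-pn*.004),feed=.01,max_force=4);hold(.1);feel("press")
p=np.array(observe()["eef_pos"])
for dp in(.015,-.015,0):
    move_l(list(p),feed=.05,rotation=ori(dp),max_force=15);hold(.1);feel(dp)
E
```

```text
now 30.77 h 21.08 x -0.05 y 0.04 mm F n 6.93 x 1.52 y -0.39 Mx -0.120 My -0.184 pitch 0.0001
press 31.24 h 21.07 x -0.07 y 0.05 mm F n 6.77 x 0.73 y -0.59 Mx -0.160 My -0.161 pitch 0.0010
0.015 31.76 h 21.39 x 0.35 y -0.03 mm F n 6.88 x 0.92 y -0.26 Mx -0.030 My 0.112 pitch -0.0166
-0.015 32.27 h 21.35 x 0.46 y -0.20 mm F n 7.46 x 0.29 y -0.84 Mx -0.141 My -0.319 pitch 0.0127
0 32.79 h 21.05 x -0.05 y -0.03 mm F n 3.90 x 2.06 y -0.78 Mx -0.196 My -0.215 pitch -0.0004
```

The moment changes sign at about +0.008 rad steeper, so I'll take that pitch and step the push up to 10 N.

```bash
python3 -W ignore - <<'E'
from h import *
z=np.load("pics/f0.npz")
h=.0211
o=ori(.008);n=0
move_l(list(PC+pn*h),feed=.03,rotation=o,max_force=20);hold(.15)
f,m,fx=feel("h %.4f"%h)
while f<9 and n<14:
    h-=.0003;n+=1
    move_l(list(PC+pn*h),feed=.02,rotation=o,max_force=20);hold(.1);f,m,fx=feel("h %.4f"%h)
E
```

```text
h 0.0211 33.36 h 21.16 x -0.10 y -0.01 mm F n 6.94 x 0.92 y -0.66 Mx -0.157 My 0.206 pitch -0.0080
h 0.0208 33.88 h 21.07 x -0.02 y -0.02 mm F n 9.66 x 0.11 y -0.91 Mx -0.120 My 0.457 pitch -0.0079
```

The load moved to the downhill edge, so that pitch is slightly too steep. I'll search between the two, unloading a little before each rotation.

```bash
python3 -W ignore - <<'E'
from h import *
for dp in(.004,.001):
    move_l(list(PC+pn*.0210),feed=.02,rotation=ori(dp),max_force=20)
    move_l(list(PC+pn*.0207),feed=.02,rotation=ori(dp),max_force=20);hold(.3);f,m,fx=feel(dp)
    if abs(m)<.12: break
E
```

```text
0.004 34.84 h 21.01 x -0.03 y -0.00 mm F n 11.12 x -0.87 y -0.70 Mx -0.146 My 0.468 pitch -0.0039
0.001 35.81 h 20.98 x -0.17 y 0.05 mm F n 12.59 x -1.98 y -0.91 Mx -0.142 My 0.421 pitch -0.0005
```

Mx tracks about 0.2 m × Fy in most readings, so the moment reference is probably about 0.2 m behind the contact. Corrected for that, the contact centre at the last pitch is within a few mm of the middle, so it sits flat. Easing to ~10 N and checking.

```bash
python3 -W ignore - <<'E'
from h import *
move_l(list(PC+pn*.0209),feed=.02,rotation=ori(.001),max_force=20);hold(.4);f,m,fx=feel("e");print("CoP x mm",-(m+.2*fx)/f*1000)
im,d=get_image("side");cv2.imwrite("pics/s11.png",cv2.resize(im[140:230,220:360,::-1],None,fx=5.6,fy=5.6,interpolation=cv2.INTER_CUBIC));np.save("pics/s11.npy",d)
cv2.imwrite("pics/s11f.png",im[:,:,::-1])
c=get_calibration("wrist");im,d=get_image("wrist");cv2.imwrite("pics/w11.png",im[:,:,::-1])
im,d=get_image("top");cv2.imwrite("pics/t11.png",im[:,:,::-1])
P=cloud(np.load("pics/s11.npy"),get_calibration("side"))
E=P-PC;a=E@px;b=E@py;n=E@pn
m=(n>.040)&(n<.053)&(abs(a)<.07)&(abs(b)<.02);A=np.stack([a[m],n[m]],1)
k=np.polyfit(A[:,0],A[:,1],1);print("rib top",m.sum(),k, A[:,0].min(),A[:,0].max(),"y",b[m].mean(), A[:,1].std())
E
```

```text
e 36.62 h 21.02 x -0.14 y 0.00 mm F n 9.30 x -1.31 y -0.80 Mx -0.184 My 0.240 pitch -0.0008
CoP x mm 2.237602841322103
rib top 162 [-0.00209782  0.04657202] -0.04916624121788619 0.05106298266052566 y 0.005619591264863109 0.0030968244898706165
```

View pics/s11.png

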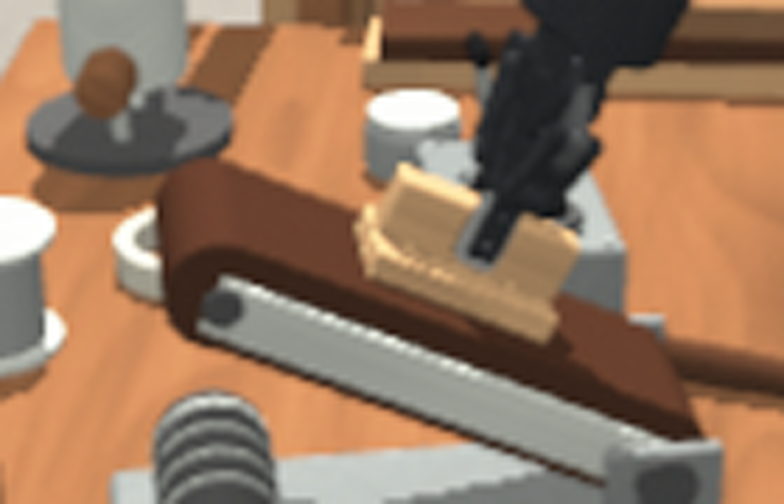

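View pics/w11.png

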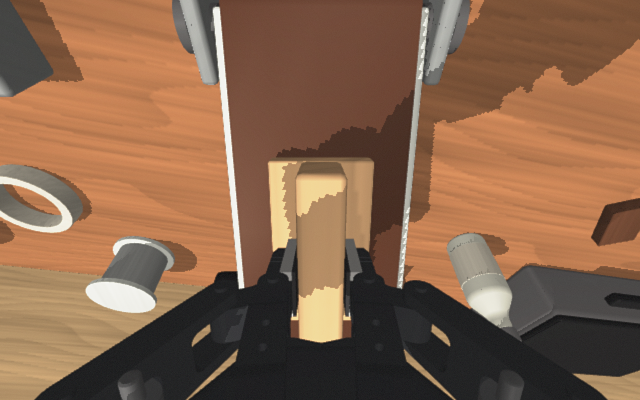

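View pics/t11.png

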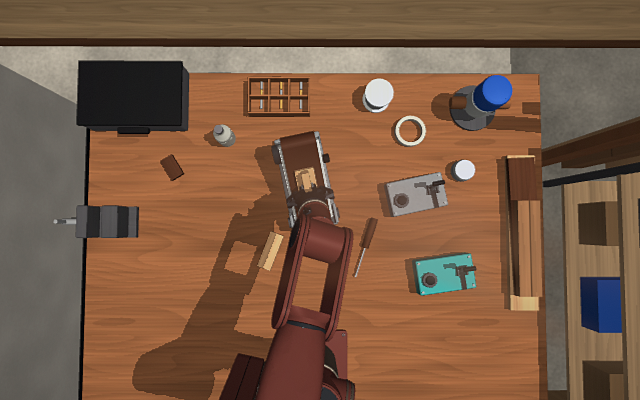

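The blank lies flat in the middle of the belt: centre about (305,180) in the top view, centred between the belt edges in the wrist view. The lever is up (bar at (436,180), as at the start), and the bystanders appear unmoved. Push is 9.3 N, contact centre within 3 mm of the middle, rib parallel to the face to 0.002 rad. Handing in.

```bash
python3 -W ignore - <<'E'
from h import *
feel("final"); print(job_done()); print(st())
E
```

```text
final 36.94 h 21.01 x -0.15 y 0.02 mm F n 10.11 x -0.99 y -0.79 Mx -0.198 My 0.250 pitch -0.0008
the job is handed in; nothing more can be done
None
the job is handed in; nothing more can be done
```

I handed the job in at about 37 s, with the blank held flat on the belt under a push of about 10 N. No verdict was given.

- **Trip switch:** I pressed the test button until the lever dropped, then pushed the bar up along its arc to the stop and backed off. The pictures showed the lever staying up, and it was still up just before hand-in.
- **Slope:** Touching the belt at two points gave 0.468 rad, against 0.467 rad from the close wrist-camera fit. The rougher fits from the fixed cameras gave 0.45 to 0.46 rad.
- **Placing:** I gripped the blank by its rib and set it down lengthwise at the middle of the belt. The side-camera depth showed the rib parallel to the belt within about 0.002 rad.
- **Final push:** The last reading before hand-in was 10.1 N.
- **Bystanders:** They looked unmoved in the last top picture; I did not measure them again.

**Uncertain check:** When I rocked the blank to feel for a gap, the moment readings at first suggested a different pitch. They agreed with a flat fit only after I assumed the moment is measured about 0.2 m behind the contact. That distance came from the sideways readings and was not given, so I relied on the touched slope and the depth picture instead.

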